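# Slide a power module along the rail into the test pocket

### The arm

A 7-joint arm with a two-finger parallel gripper is mounted at the origin on the work surface. World frame = base frame: x ahead of the robot, y to its left, z up, the work surface at z = 0. Lengths are in m, angles in degrees, forces in N, time in s.
With the tool pointing down it reaches from about 0.4 to 0.875 m from the base axis. Payload 6.5 kg.
Tool frame: the origin (TCP) lies at the very end of the fingers, on their centre line; the grasp point (between the pads) lies 19 mm behind it (r.grip_point_offset is the distance from the TCP to the grasp point, in m); z points along the fingers, y is the direction in which the jaws open and shut (so a half turn about z gives the same grasp; the last joint's range is limited). The gripper opens to 85 mm and grips with 20 to 120 N. Pads are 22 mm wide; open, the fingers measure 114 mm over their backs; the gripper's body (76 mm by 85 mm) begins 54 mm behind the grasp point. The pads swing forward as they close: fully open they stand 13 mm farther back than shut.
Start: joints at [72.181, 30.733, -0.252, 88.115, 0.149, 61.152, -4.079], TCP at [0.158, -0.631, 0.231] pointing down, gripper open.
Joint ranges: [-154.64, 154.64], [-21.42, 123.67], [-72.66, 72.17], [13.99, 137.28], [-74.86, 254.86], [10.95, 109.41], [-158.01, 158.01]. Speed limits (degrees/s): [136.94, 136.94, 180, 180, 180, 180, 180].

### API

Orientations are given as [roll, pitch, yaw] about the fixed x, y, z axes, in that order (R = Rz(yaw) Ry(pitch) Rx(roll)).
In Python, from workcell import r gives the robot as it stands. The module is installed in compiled form; this text tells all that it offers.
- The arm moves only by the shell command python3 -m creep 'ROWS' [OPENING] [FORCE]. ROWS is JSON, a list of rows, each a list of 4 numbers: the shift along the tool's x, y, z in units of 25 mm (1.0 is 25 mm), then the turn about the tool's z in units of 0.15 rad (1.0 is 0.15 rad). In form: [[tx, ty, tz, turn], ...]. A call has 1 to 20 rows; each row shifts and turns the pose as measured when the row begins, along the tool's axes as they then stand; what a row does not reach is not made up. A row lasts 1/8 s, in which the tool goes at most 62.5 mm and 10.7 degrees, less where a joint would pass 70% of its speed; a pose out of reach is approached as far as the arm can. A call with a number of a shift or a turn outside -1 to 1 is refused whole. A call with a gripper value outside its range is refused whole. OPENING is the closure in counts, from 0 (fully open) to 255 (shut), set as the call begins (- or left out, the last holds). The fingers move at their own pace and stop on an object; FORCE is the grip in N (left out, the last holds). Time passes only in rows, so rows that do not move let the fingers close. It gives the time, the measured TCP pose, the force and the opening at its end, in the units of the state.
- r.state(): the state, without advancing time (a new reading comes with each control period).
- r.grab_frame(name): name is "scene" or "top" or "wrist"; returns (picture, depth): 420x560x3 uint8, red, green, blue; 420x560 float32, m along the optical axis (not along the pixel's ray), 0 where there is no reading.
- r.camera_model(name): a dict with "fx", "fy", "cx", "cy" (pixels), "rvec" (rotation vector, rad) and "tvec" (3), from world to camera coordinates, as OpenCV has them; the wrist camera has in their place "hand_eye" (4x4, takes a point from camera to tool coordinates, whose origin is the TCP and whose axes are the flange's). Camera axes: x right, y down, z forward; pixel columns grow to the right and rows downward; lengths in m; the calibration is good to about 2 mm. A picture is of the moment at which its call begins: read the wrist's pose just before it. camera_model takes no time and is no camera call.
- r.close_job(): hands the job in, once; it reports no verdict.
The state is a dict: "time_s": time; "joint_positions": joint angles; "dq": joint speeds; "joint_efforts": joint torques, N m; "tcp_pos": TCP position; "eef_rot": TCP orientation; "force": force on the tool from outside, world axes, zero at the start; "wrist_torque": the same for the moment, N m; "grip_width": finger opening in m.
Only numpy, scipy, OpenCV 4.12 (cv2) and the standard library are available. Lean on these libraries where they do the work, as an engineer would, in place of code of your own. Each camera call takes 0.05 s, during which the arm holds its last target. There are 200 camera calls.

### The job

Using only the fingertips, push the blue power module across the test fixture until it lies flush against the long grey rail, then slide it along the rail into the corner pocket until it sits fully home against both the rail and the end stop. Keep it flat on the plate - never lift or tip it - and do not slide it over the yellow patch of brass contacts. Leave the black module and everything else where they are, and finish with the hand clear.

Things in the scene. Friction and masses are not known exactly. Their poses are not given: they have to be found in the camera images.
- fixture: Test fixture, fixed: aluminium plate 220 (x) x 340 (y) x 12 mm. Origin: centre of its underside, on the bench. In its frame (mm): top z = 12; grey rail along y, inner face x = +80, 12 thick, y -160 to +160; grey end stop, inner face y = +130, 12 thick, x +12 to +92. Both stand 16 above the plate. Yaw within 0.3 rad of the world's, rail on the side away from the robot.
- pocket_corner (a point): Inner corner of the pocket at plate-top height, where the rail's face meets the end stop's: fixture x = +80, y = +130 mm. The pocket lies between rail, end stop and guide pin and is open towards the fixture's -y.
- guide_pin (a point): Top centre of the dark round pin, 14 mm in diameter, 16 mm high above the plate, at fixture x = +25, y = +119 mm; 48 mm of free width is left between it and the rail.
- contact_patch (a point): Centre of the yellow patch with brass contacts, flush with the plate top, 62 (x) x 55 (y) mm: fixture x -50 to +12, y +70 to +125 mm.
- blue_module: The module to be moved: loose blue block, 44 (x) x 50 (y) x 18 mm high, small bright metal plate on top, 60-130 g. Origin: centre of its underside. Starts flat on the fixture plate, on the robot's side of the rail, not by the pocket, turned up to 0.45 rad from the fixture. Fully home its origin is at fixture x = +58, y = +105 mm, square; its rear 33 mm then stick out past the guide pin.
- black_module: Another loose module of the same size, black with a grey top, also on the plate; the two swap places from start to start. Origin at the centre of its underside. Leave it alone.
- screw_jar: Small clear jar with a white cap, 28 mm in diameter, 36 high, loose on the fixture plate at the robot-side corner of the pocket end. Origin at the centre of its underside. Leave it alone.
- screwdriver: Screwdriver with a red handle, lying loose on the bench to the robot's left. Bystander.
- solder_spool: Spool of solder, 54 mm in diameter, 40 high, standing loose on the bench to the left. Bystander; origin at the centre of its underside.
- cleaner: White and blue bottle, 48 mm in diameter, 130 high, standing loose on the bench to the right. Bystander; origin at the centre of its underside.
- parts_tray: Black divided tray, 120 x 180 x 30 mm high, loose on the bench to the right. Bystander; origin at the centre of its underside.
Things that resemble listed ones, but are neither listed nor needed, are in the scene too. There is more than one size of the blue_module; the job needs the middle-sized.

How it is judged:
By the outcome, as a careful person would: the job done as asked, in the order asked, and still so for the second after the job is handed in, with the robot touching nothing.
It also fails if it takes over 48 s, if anything falls off the work surface, if the arm or the gripper's body presses on something with over 40 N, if the wrist force passes 120 N, or if a joint passes its speed limit or range.

## Working session

There is one attempt and no reset: what is moved stays moved. The work goes in short steps, Python scripts to look and compute and a shell command to move; the robot and the scene stay as the last step left them, time stands still between calls to the robot, and variables do not carry over. Pictures are saved under pics/ and viewed, about 8 in all and at most 12, crops included, and the job is handed in when it is done.

```bash
mkdir -p pics; cat > h.py <<'E'
import numpy as np, cv2
from workcell import r
from scipy.spatial.transform import Rotation as Ro
def grab(n):
    im,d=r.grab_frame(n); return im,d
def world(n,d):
    m=r.camera_model(n); h,w=d.shape
    v,u=np.mgrid[0:h,0:w]
    P=np.stack([(u-m['cx'])/m['fx']*d,(v-m['cy'])/m['fy']*d,d],-1)
    R=cv2.Rodrigues(np.array(m['rvec'],float))[0]; t=np.array(m['tvec'],float).ravel()
    return (P-t)@R
def save(n,im): cv2.imwrite('pics/'+n,im[:,:,::-1])
E
python3 - <<'E'
from h import *
im,d=grab('top'); save('top0.png',im); np.save('top_d.npy',d); np.save('top_i.npy',im)
s=r.state(); print(s['time_s'],s['tcp_pos'],s['eef_rot'],s['force'],s['grip_width'])
m=r.camera_model('top'); print(m)
E
```

```text
0.05 [ 0.15735697 -0.62999813  0.23040602] [-1.79899298e+02  7.54152130e-03  1.40302069e+01] [-0.07830129 -0.08479228  0.9504325 ] 0.0855031954756926
{'fx': 502.8184773848661, 'fy': 502.8184773848661, 'cx': 274.74132527161066, 'cy': 208.22773077762022, 'rvec': array([ 2.19503641, -2.12810109,  0.18179868]), 'tvec': array([-0.02725883,  0.46520359,  1.21809883])}
```

View pics/top0.png

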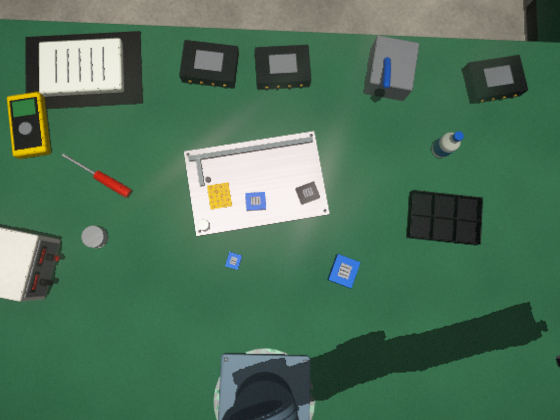

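The top view shows three blue modules: one on the plate at (256,201), a small one at (233,261) and a large one at (344,270). Going by size, and because it lies on the plate, I choose (256,201). I'll measure it, the fixture and the neighbours.

```bash
cat > meas.py <<'E'
from h import *
def fixture(im,W):
    # rail top: z ~28mm, near plate
    roi=(W[...,2]>.022)&(W[...,2]<.034)
    hsv=cv2.cvtColor(im,cv2.COLOR_RGB2HSV)
    return roi,hsv
def blues(im,W,zlo=.02,zhi=.04):
    hsv=cv2.cvtColor(im,cv2.COLOR_RGB2HSV)
    m=cv2.inRange(hsv,(105,120,70),(125,255,255))
    n,l,st,c=cv2.connectedComponentsWithStats(m)
    for i in range(1,n):
        if st[i,4]<60: continue
        k=cv2.morphologyEx((l==i).astype(np.uint8),cv2.MORPH_CLOSE,np.ones((9,9)))>0
        p=W[k]; top=p[p[:,2]>np.median(p[:,2])-.004]
        rc=cv2.minAreaRect((top[:,:2]*1000).astype(np.float32))
        print(c[i].round(),st[i,4],'z',np.median(p[:,2]).round(4),'rect',np.round(rc[0],1),np.round(rc[1],1),round(rc[2],1))
E
python3 - <<'E'
from meas import *
im=np.load('top_i.npy');d=np.load('top_d.npy');W=world('top',d)
blues(im,W)
hsv=cv2.cvtColor(im,cv2.COLOR_RGB2HSV)
m=np.zeros(d.shape,bool);m[125:240,180:335]=1
plate=m&(hsv[...,1]<60)&(hsv[...,2]>150)&(abs(W[...,2]-.012)<.006)
full=m&(W[...,2]>.006)&(W[...,2]<.05)
print('plate z',np.median(W[plate][:,2]), np.median(W[100:130,200:300][...,2]))
rc=cv2.minAreaRect((W[full][:,:2]*1000).astype(np.float32));print('fix rect',rc)
yl=m&(cv2.inRange(hsv,(18,120,100),(35,255,255))>0)
print('patch',cv2.minAreaRect((W[yl][:,:2]*1000).astype(np.float32)))
for n,(v,u) in dict(pin=(180,208),jar=(225,203),black=(193,307),railend=(139,312),stop=(185,201)).items(): print(n,W[v,u].round(4))
v0,u0=125,180
c=cv2.resize(im[125:240,180:335],None,fx=5,fy=5,interpolation=cv2.INTER_CUBIC);save('crop0.png',c)
m_=r.camera_model('wrist');print(m_)
E
```

```text
[387.  73.] 210 z 0.1155 rect [ 544.3 -139.5] [ 28.9 597.3] 60.6
[458. 136.] 68 z 0.1306 rect [ 639.  -439.4] [20.5 19.7] 87.5
[256. 201.] 217 z 0.0303 rect [483.8  35.7] [42.4 46.4] 7.0
[233. 260.] 153 z 0.0135 rect [334.4  86.6] [32.4 36.4] 77.6
[344. 271.] 520 z 0.0246 rect [ 316.6 -188.3] [60.9 67.7] 70.8
plate z 0.01211746868036693 0.00030337092668276255
fix rect ((539.3516845703125, 31.207992553710938), (291.1807861328125, 399.1431579589844), 2.6425538063049316)
patch ((404.4408874511719, 93.72784423828125), (264.10205078125, 61.022430419921875), 20.188858032226562)
pin [0.5327 0.1566 0.0267]
jar [0.4169 0.1613 0.046 ]
black [ 0.5071 -0.0926  0.0321]
railend [ 0.6483 -0.103   0.0271]
stop [0.5191 0.1733 0.0277]
{'fx': 373.404112099658, 'fy': 373.404112099658, 'cx': 280.30307083297765, 'cy': 210.02443185303554, 'hand_eye': array([[-5.19197418e-04, -9.56201807e-01, -2.92707762e-01,
         7.50237239e-02],
       [ 9.99999694e-01, -3.25102550e-04, -7.11746117e-04,
        -2.57972707e-04],
       [ 5.85412884e-04, -2.92708042e-01,  9.56201683e-01,
        -1.42998662e-01],
       [ 0.00000000e+00,  0.00000000e+00,  0.00000000e+00,
         1.00000000e+00]])}
```

View pics/crop0.png

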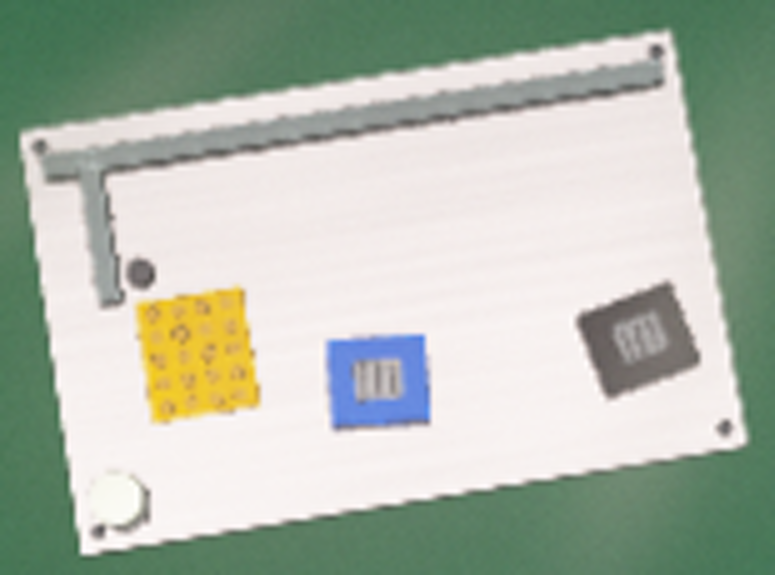

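The crop confirms the mid-sized blue module at crop (380,382). The plate corners, contact patch, pin and jar are all clear, so I'll fit the poses from these pixels.

```bash
cat >> h.py <<'E'
def ray(n,uv,z):
    m=r.camera_model(n);R=cv2.Rodrigues(np.array(m['rvec'],float))[0];t=np.array(m['tvec'],float).ravel()
    uv=np.atleast_2d(uv).astype(float);q=np.c_[(uv[:,0]-m['cx'])/m['fx'],(uv[:,1]-m['cy'])/m['fy'],np.ones(len(uv))]@R
    c=-R.T@t; z=np.broadcast_to(z,len(uv)); return c+q*((z-c[2])/q[:,2])[:,None]
def fit(a,b): # a frame pts -> b world, 2D
    ca,cb=a.mean(0),b.mean(0);A,B=a-ca,b-cb
    th=np.arctan2((A[:,0]*B[:,1]-A[:,1]*B[:,0]).sum(),(A*B).sum())
    R=np.array([[np.cos(th),-np.sin(th)],[np.sin(th),np.cos(th)]]);t=cb-R@ca
    return th,t,(a@R.T+t-b)
E
python3 - <<'E'
from h import *
pl=[((22,130),(110,170),12),((668,30),(110,-170),12),((747,440),(-110,-170),12),((82,553),(-110,170),12),
((137,301),(12,125),12),((243,288),(12,70),12),((260,405),(-50,70),12),((155,424),(-50,125),12),((141,273),(25,119),28),((663,62),(92,-160),28),((663,84),(80,-160),28)]
px=np.array([p[0] for p in pl])/5.+[180-.4,125-.4]
w=ray('top',px,np.array([p[2] for p in pl])/1000.)[:,:2]*1000
th,t,res=fit(np.array([p[1] for p in pl],float),w);print('fix',np.degrees(th),t,'\n',res.round(1))
R=np.array([[np.cos(th),-np.sin(th)],[np.sin(th),np.cos(th)]])
def obj(c,z):
    b=ray('top',np.array(c)/5.+[179.6,124.6],z)[:,:2]*1000
    return b
for n,c in dict(blue=[(327,340),(425,334),(432,424),(333,430)],black=[(577,318),(669,282),(700,360),(609,398)]).items():
    b=obj(c,.030); a=np.array([(22,25),(22,-25),(-22,-25),(-22,25)],float)
    h,tt,rs=fit(a,b);print(n,np.degrees(h),tt,'fix xy',(R.T@(tt-t)).round(1),'rel yaw',np.degrees(h-th).round(1),rs.round(1).tolist())
j=obj([(118,498)],.048)[0];print('jar',(R.T@(j-t)).round(1))
np.save('fix.npy',np.r_[th,t/1000])
E
```

```text
fix 11.210235096631735 [534.17177648  36.16417403] 
 [[-0.8  1.4]
 [-0.  -2. ]
 [-2.8 -0.7]
 [-1.   0.1]
 [-1.4  1. ]
 [ 0.7  0.4]
 [-0.3 -0.6]
 [ 0.4  1. ]
 [ 1.1  0.7]
 [ 2.2  0.4]
 [ 2.  -1.7]]
blue 5.714688561200219 [482.90283375  35.73754051] fix xy [-50.4   9.5] rel yaw -5.5 [[-0.9, 0.2], [-0.6, -0.6], [0.9, -0.1], [0.6, 0.5]]
black 23.509957804836358 [508.83726386 -93.61900925] fix xy [ -50.1 -122.4] rel yaw 12.3 [[0.4, 0.4], [0.3, 0.5], [-0.8, -0.7], [0.1, -0.2]]
jar [-89.1 144.6]
```

Fixture yaw is 11.2° at (0.534, 0.036), with residuals of 3 mm or less. Blue is at fixture (-50, 9.5) with a relative yaw of -5.5°. I'll align the tool with the fixture, narrow the fingers to about 20 mm and travel to the robot side of the module.

```bash
cat > st.py <<'E'
from h import *
th,tx,ty=np.load('fix.npy');s=r.state();p=np.array(s['tcp_pos']);c,q=np.cos(th),np.sin(th)
d=p[:2]-[tx,ty];f=np.array([c*d[0]+q*d[1],-q*d[0]+c*d[1]])*1000
print('t',round(s['time_s'],2),'fix mm',f.round(1),'z',round(p[2]*1000,1),'relyaw',round(s['eef_rot'][2]-np.degrees(th),2),'F',np.round(s['force'],1),'w',round(s['grip_width']*1000,1))
E
python3 -m creep '[[1,-1,0,0.33],[1,-1,0,0],[1,-1,0,0],[1,-1,0,0],[1,-1,0,0],[1,-1,0,0],[1,-1,0,0],[1,-1,0,0],[1,-1,0,0],[1,-1,0,0],[1,-1,0,0],[1,-1,0,0],[1,-1,0,0],[1,-1,0,0],[0.5,-1,0,0],[0,-1,0,0],[0,-1,0,0],[0,-1,0,0],[0,-1,0,0],[0,-1,0,0]]' 195; python3 st.py
```

```text
time_s: 2.55
tcp_pos: [0.4177, -0.0474, 0.2248]
eef_rot: [-179.2, 0.7, 11.0]
force: [0.5, 0.8, -0.4]
grip_width: 0.0201
t 2.55 fix mm [-130.5  -59.4] z 224.8 relyaw -0.26 F [ 0.5  0.8 -0.4] w 20.1
```

```bash
python3 -m creep '[[0.7,-1,0,0],[0,-1,0,0],[0,-0.8,0.5,0],[0,0,1,0],[0,0,1,0],[0,0,0,0]]' ; python3 st.py
python3 - <<'E'
from h import *
s=r.state();im,d=grab('wrist');save('w1.png',im)
m=r.camera_model('wrist');H=np.array(m['hand_eye'])
h,w=d.shape;v,u=np.mgrid[0:h,0:w]
P=np.stack([(u-m['cx'])/m['fx']*d,(v-m['cy'])/m['fy']*d,d],-1)
T=P@H[:3,:3].T+H[:3,3]
W=T@Ro.from_euler('xyz',s['eef_rot'],degrees=True).as_matrix().T+s['tcp_pos']
np.savez('w1.npz',im=im,d=d,W=W)
E
```

```text
time_s: 3.3
tcp_pos: [0.4184, 0.0297, 0.1606]
eef_rot: [-179.1, 0.8, 11.2]
force: [-0.2, 0.2, 0.1]
grip_width: 0.0203
t 3.3 fix mm [-114.8   16.2] z 160.6 relyaw -0.03 F [-0.2  0.2  0.1] w 20.3
```

View pics/w1.png

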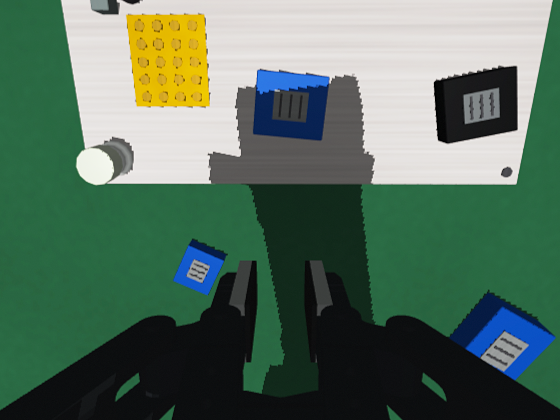

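The wrist view shows the blue module at (291,104), straight ahead of the fingers. The black module is at (478,105) and the jar at (97,166), both clear of the push path. Now I'll compute the close measure.

```bash
python3 - <<'E'
from h import *
z=np.load('w1.npz');im,W=z['im'],z['W'];th,tx,ty=np.load('fix.npy');c,q=np.cos(th),np.sin(th)
F=lambda p:np.array([c*(p[...,0]-tx)+q*(p[...,1]-ty),-q*(p[...,0]-tx)+c*(p[...,1]-ty)])*1000
hsv=cv2.cvtColor(im,cv2.COLOR_RGB2HSV)
f=F(W)
k=(W[...,2]>.024)&(W[...,2]<.036)
k[:60]=0;k[150:]=0;k[:,:235]=0;k[:,350:]=0
rc=cv2.minAreaRect(f[:,k].T.astype(np.float32));print('blue',rc,np.median(W[k][:,2]))
print('plate edge row183', f[:,182,460].round(1),f[:,182,150].round(1),'z',W[170,300],W[230,400])
yl=(cv2.inRange(hsv,(18,120,100),(32,255,255))>0);yl[120:]=0
print('patch',f[:,yl].min(1),f[:,yl].max(1))
for n,(v,u) in dict(fL=(265,245),fR=(265,313)).items(): print(n,f[:,v,u].round(1),W[v,u,2])
E
```

```text
blue ((-48.86945343017578, 11.760953903198242), (50.155460357666016, 44.019222259521484), 84.71484375) 0.030607094803485432
plate edge row183 [-107.4 -123.4] [-107.9  123.3] z [0.43763552 0.02055325 0.01343218] [ 0.40077005 -0.07561218  0.00063217]
patch [-49.25823833  14.25654692] [ 13.15534631 127.91210142]
fL [-103.4   30.4] 0.16938459527176403
fR [-103.2    3.6] 0.1695722843794225
```

```bash
python3 -m creep '[[0,0.17,1,0],[0,0,1,0],[0,0,1,0],[0,0,1,0],[0,0,1,0],[0,0,0.5,0],[0,0,0.2,0],[0,0,0,0]]' ; python3 st.py
```

```text
time_s: 4.35
tcp_pos: [0.4278, 0.0262, 0.0228]
eef_rot: [-179.4, -0.2, 10.9]
force: [-0.4, 0.1, -0.3]
grip_width: 0.0201
t 4.35 fix mm [-106.3   10.9] z 22.8 relyaw -0.29 F [-0.4  0.1 -0.3] w 20.1
```

```bash
python3 -m creep '[[0,0,0.22,0],[0.4,0,0,-0.03],[0.4,0,0,0],[0.3,0,0,0],[0.3,0,0,0],[0.3,0,0,0],[0.3,0,0,0],[0,0,0,0]]' ; python3 st.py
```

```text
time_s: 5.35
tcp_pos: [0.4824, 0.0368, 0.0188]
eef_rot: [-179.4, -0.4, 11.2]
force: [-0.4, -0.2, 0.4]
grip_width: 0.0202
t 5.35 fix mm [-50.7  10.6] z 18.8 relyaw -0.04 F [-0.4 -0.2  0.4] w 20.2
```

```bash
python3 -m creep '[[0.3,0,0.05,0],[0.3,0,0,0],[0.3,0,0,0],[0.3,0,0,0],[0.3,0,0,0],[0.3,0,0,0],[0.3,0,0,0],[0.2,0,0,0],[0,0,0,0]]' ; python3 st.py
python3 - <<'E'
from h import *
im,d=grab('top');save('top1.png',cv2.resize(im[125:240,180:335],None,fx=5,fy=5,interpolation=cv2.INTER_CUBIC))
E
```

```text
time_s: 6.48
tcp_pos: [0.5424, 0.0486, 0.0176]
eef_rot: [-179.4, -0.3, 11.2]
force: [0.2, -0.9, -0.4]
grip_width: 0.0201
t 6.47 fix mm [10.5 10.6] z 17.6 relyaw -0.04 F [ 0.2 -0.9 -0.4] w 20.1
```

View pics/top1.png

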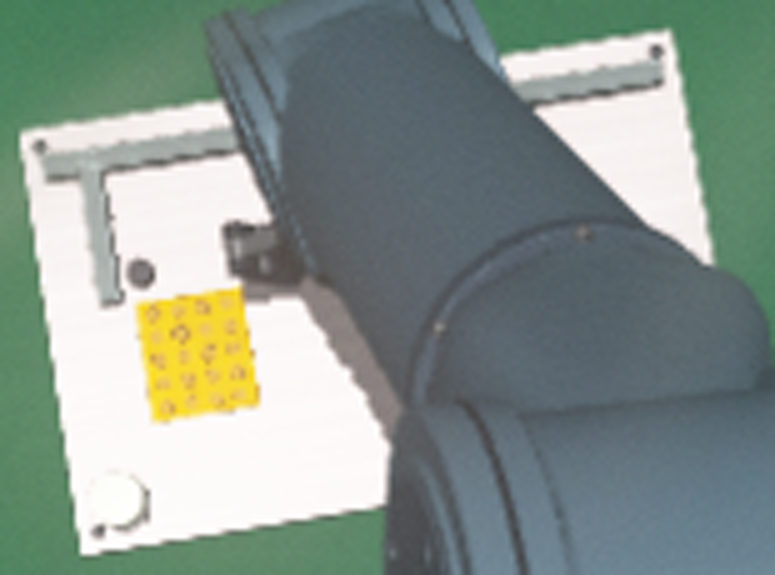

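The top view is blocked by the arm, which covers the blue module. I'll use the wrist camera from here. I'm pressing the last bit gently to the rail while watching the force.

```bash
python3 -m creep '[[0.2,0,0,0],[0.2,0,0,0],[0.15,0,0,0],[0,0,0,0]]' ; python3 st.py
cat > wl.py <<'E'
import sys
from h import *
s=r.state();im,d=grab('wrist');save(sys.argv[1]+'.png',im)
m=r.camera_model('wrist');H=np.array(m['hand_eye']);h,w=d.shape;v,u=np.mgrid[0:h,0:w]
P=np.stack([(u-m['cx'])/m['fx']*d,(v-m['cy'])/m['fy']*d,d],-1)
T=P@H[:3,:3].T+H[:3,3]
W=T@Ro.from_euler('xyz',s['eef_rot'],degrees=True).as_matrix().T+s['tcp_pos']
th,tx,ty=np.load('fix.npy');c,q=np.cos(th),np.sin(th)
f=np.array([c*(W[...,0]-tx)+q*(W[...,1]-ty),-q*(W[...,0]-tx)+c*(W[...,1]-ty)])*1000
np.savez(sys.argv[1]+'.npz',im=im,f=f,z=W[...,2]*1000)
hsv=cv2.cvtColor(im,cv2.COLOR_RGB2HSV)
b=(cv2.inRange(hsv,(105,120,40),(125,255,255))>0)&(W[...,2]>.024)&(W[...,2]<.036)&(f[0]>-80)&(f[0]<110)
b=cv2.morphologyEx(b.astype(np.uint8),cv2.MORPH_CLOSE,np.ones((25,25)))>0
b&=(W[...,2]>.024)&(W[...,2]<.036)
pts=f[:,b].T.astype(np.float32);print('blue',len(pts),cv2.minAreaRect(pts) if len(pts)>9 else '', 'z',np.median(W[b][:,2]) if len(pts) else '')
E
python3 wl.py w2
```

```text
time_s: 7.02
tcp_pos: [0.5562, 0.0513, 0.0176]
eef_rot: [-179.4, -0.3, 11.2]
force: [-0.5, 0.0, -0.6]
grip_width: 0.02
t 7.03 fix mm [24.5 10.6] z 17.6 relyaw -0.04 F [-0.5  0.  -0.6] w 20.0
blue 12229 ((58.387943267822266, 13.687833786010742), (45.07957077026367, 50.28712463378906), 0.31383660435676575) z 0.030417415235565896
```

View pics/w2.png

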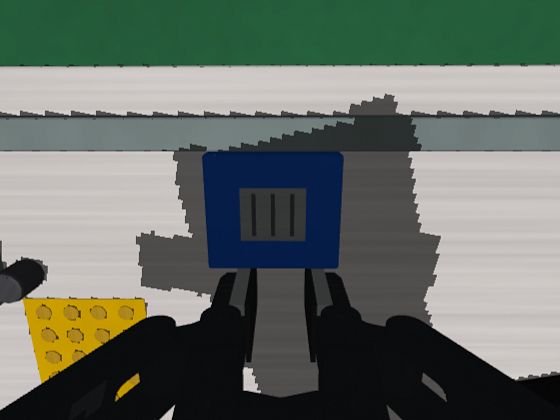

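The module at (273,210) is square, with its far edge at row 152 and the rail face at row 150, so it is within about 1 mm of the rail. A little more gentle push should seat it.

```bash
python3 -m creep '[[0.1,0,0,0],[0.1,0,0,0],[0.1,0,0,0]]' ; python3 st.py
```

```text
time_s: 7.45
tcp_pos: [0.557, 0.0513, 0.0164]
eef_rot: [-179.4, 0.5, 11.2]
force: [-7.1, -0.3, 4.0]
grip_width: 0.0202
t 7.45 fix mm [25.4 10.4] z 16.4 relyaw -0.03 F [-7.1 -0.3  4. ] w 20.2
```

7 N confirms it is seated on the rail. I back off, lift, close the fingers and go round to the module's -y side.

```bash
python3 -m creep '[[-0.4,0,0,0],[-0.4,0,0,0],[0,0,-1,0],[0,0,-0.8,0],[0.5,0.8,0,0],[0.9,1,0,0],[0.6,0.6,0,0],[0,0,0,0]]' 255; python3 st.py; python3 wl.py w3
```

```text
time_s: 8.45
tcp_pos: [0.5971, -0.0038, 0.0627]
eef_rot: [-179.5, 0.3, 11.2]
force: [-0.4, 0.0, -0.6]
grip_width: 0.0003
t 8.45 fix mm [ 53.9 -51.5] z 62.7 relyaw 0.04 F [-0.4  0.  -0.6] w 0.3
blue 6477 ((58.62498092651367, 13.514055252075195), (44.30900955200195, 50.49113082885742), 0.07344676554203033) z 0.030431747456001336
```

View pics/w3.png

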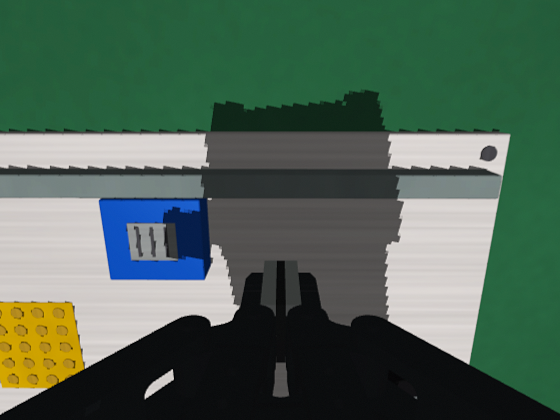

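The module is flush along the rail at (155,238) in the image, measuring fixture (58.6, 13.5) with yaw 0.1°. The closed fingers are clear on its -y side, so I descend and push towards the pocket.

```bash
python3 -m creep '[[0.18,0,0.8,0],[0,0,0.8,0],[0,0,0.25,0],[0,-0.3,0,0],[0,-0.3,0,0],[0,-0.3,0,0],[0,-0.3,0,0],[0,-0.3,0,0],[0,-0.3,0,0],[0,0,0,0]]' ; python3 st.py; python3 wl.py w4
```

```text
time_s: 9.75
tcp_pos: [0.5876, 0.0499, 0.0135]
eef_rot: [-179.3, 0.4, 11.6]
force: [-0.3, -0.7, -0.5]
grip_width: -0.0001
t 9.75 fix mm [55.1  3.1] z 13.5 relyaw 0.39 F [-0.3 -0.7 -0.5] w -0.1
blue 8765 ((59.018550872802734, 42.43406295776367), (44.551021575927734, 50.31719970703125), 0.4203266203403473) z 0.030426930069381387
```

```bash
python3 -m creep '[[0.1,-0.2,-0.12,0.04],[0.05,-0.3,0,0],[0,-0.3,0,0],[0,-0.3,0,0],[0,-0.3,0,0],[0,-0.3,0,0],[0,-0.3,0,0],[0,0,0,0]]' ; python3 st.py; python3 wl.py w5
```

```text
time_s: 10.8
tcp_pos: [0.5812, 0.1024, 0.0171]
eef_rot: [-179.3, 0.5, 11.2]
force: [1.1, -0.5, 0.9]
grip_width: 0.0
t 10.8 fix mm [59.  55.9] z 17.1 relyaw -0.02 F [ 1.1 -0.5  0.9] w 0.0
blue 7762 ((58.73849868774414, 95.17369079589844), (44.36075210571289, 50.24906539916992), 0.14031241834163666) z 0.03038766532872472
```

View pics/w5.png

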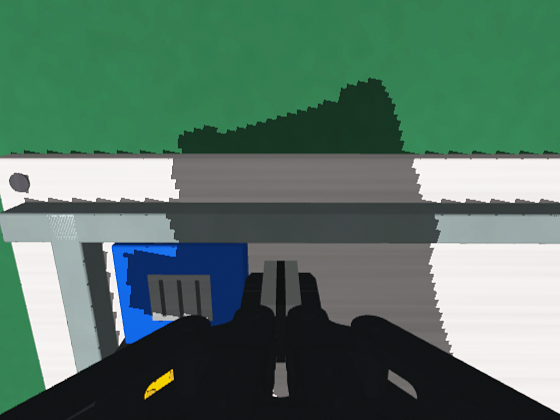

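The module at (180,285) is square along the rail, with its front edge at column 113 and the stop face at about column 105. It has about 11 mm left to go.

```bash
python3 -m creep '[[0,-0.2,0,0],[0,-0.15,0,0],[0,-0.1,0,0],[0,-0.05,0,0],[0,-0.1,0,0],[0,-0.1,0,0]]' ; python3 st.py; python3 wl.py w6
```

```text
time_s: 11.6
tcp_pos: [0.5787, 0.1151, 0.0172]
eef_rot: [-179.6, 0.5, 11.0]
force: [0.8, -7.3, 0.2]
grip_width: -0.0004
t 11.6 fix mm [59.  68.8] z 17.2 relyaw -0.25 F [ 0.8 -7.3  0.2] w -0.4
blue 7578 ((58.974857330322266, 107.3183822631836), (44.39760208129883, 52.21607208251953), 0.2281387597322464) z 0.03038487121488674
```

7 N against the stop. Now I'll retreat, lift and look before deciding on a final nudge against the rail.

```bash
python3 -m creep '[[0,0.3,0,0],[0,0.4,0,0],[0,0,-1,0],[0,0,-1,0],[-0.8,0,-0.2,0],[-0.8,-0.8,0,0],[-0.4,-0.7,0,0],[0,0,0,0]]' ; python3 st.py; python3 wl.py w7
python3 - <<'E'
from h import *
z=np.load('w7.npz');f=z['f'];k=(z['z']>24)&(z['z']<34)
im=z['im'];hsv=cv2.cvtColor(im,cv2.COLOR_RGB2HSV)
g=k&(hsv[...,1]<60)&(hsv[...,2]>60)
m=g&(f[0]>75)&(f[0]<105)&(f[1]<60);print('rail inner',np.percentile(f[0][m],[1,5]), 'n',m.sum())
m=g&(f[1]>125)&(f[1]<155)&(f[0]>45)&(f[0]<75);print('stop inner',np.percentile(f[1][m],[1,5]),m.sum())
b=(cv2.inRange(hsv,(105,120,40),(125,255,255))>0)&k
print('blue ext',np.percentile(f[:,b],[1,99],axis=1))
E
```

```text
time_s: 12.65
tcp_pos: [0.5262, 0.1229, 0.0746]
eef_rot: [-179.6, 0.4, 10.8]
force: [0.5, 0.4, 0.1]
grip_width: 0.0001
t 12.65 fix mm [ 9.1 86.6] z 74.6 relyaw -0.41 F [0.5 0.4 0.1] w 0.1
blue 6848 ((58.631446838378906, 107.45382690429688), (49.55260467529297, 44.044288635253906), 89.91114807128906) z 0.03047145525449305
rail inner [80.41436871 80.87184982] n 5139
stop inner [132.70533652 133.20258955] 1336
blue ext [[ 37.46822217  82.70955433]
 [ 80.36533252 131.49726768]]
```

View pics/w7.png

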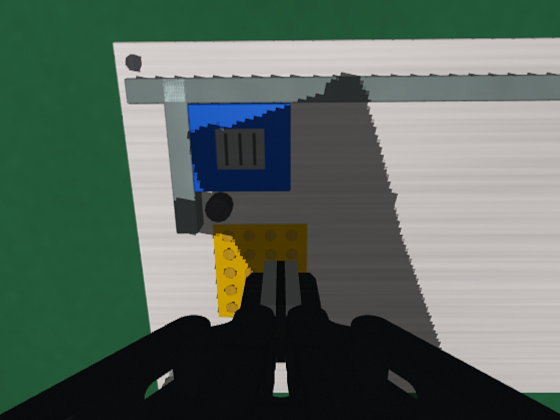

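The image shows the module at (240,147) in the corner, against both the rail and the stop. Measured edges agree with the faces to within 1 mm. I'll do one gentle confirming press towards the rail on its exposed rear part, clear of the pin.

```bash
python3 -m creep '[[-0.2,-0.2,1,0],[0,0,0.8,-0.04],[0,0,0.3,0],[0,0,0.1,0],[0,0,0,0]]' ; python3 st.py
```

```text
time_s: 13.32
tcp_pos: [0.5258, 0.1236, 0.0187]
eef_rot: [-179.7, 0.1, 10.8]
force: [-0.2, 0.0, 0.2]
grip_width: 0.0003
t 13.32 fix mm [ 8.7 87.4] z 18.7 relyaw -0.37 F [-0.2  0.   0.2] w 0.3
```

```bash
python3 -m creep '[[0.2,-0.2,0,-0.04],[0.2,0,0,0],[0.15,0,0,0],[0.1,0,0,0],[0.06,0,0,0],[0.06,0,0,0]]' ; python3 st.py
```

```text
time_s: 14.08
tcp_pos: [0.541, 0.1321, 0.0192]
eef_rot: [-179.8, 0.6, 11.2]
force: [-5.4, -0.7, 3.5]
grip_width: 0.0002
t 14.07 fix mm [25.3 92.8] z 19.2 relyaw 0.02 F [-5.4 -0.7  3.5] w 0.2
```

5.4 N at the same TCP x as when it was first seated on the rail (25.3 against 25.4), so it is home on the rail. I retreat straight back, lift and move off.

```bash
python3 -m creep '[[-0.3,0,0,0],[-0.4,0,0,0],[0,0,-1,0],[0,0,-1,0],[0,0,-1,0],[0,0,-1,0],[0,1,-1,0],[0,1,-1,0],[0,1,0,0],[0,1,0,0],[0,1,0,0],[0,1,0,0],[0,1,0,0],[0,1,0,0],[0,1,0,0],[0,1,0,0],[0,1,0,0],[0,0,0,0]]' ; python3 st.py
python3 - <<'E'
from h import *
im,d=grab('top');save('top2.png',cv2.resize(im[120:280,180:360],None,fx=4,fy=4,interpolation=cv2.INTER_CUBIC))
E
```

```text
time_s: 16.32
tcp_pos: [0.5773, -0.1513, 0.1747]
eef_rot: [179.9, -0.3, 11.3]
force: [-0.6, 0.3, -0.4]
grip_width: -0.0
t 16.32 fix mm [   5.8 -192.2] z 174.7 relyaw 0.05 F [-0.6  0.3 -0.4] w -0.0
```

View pics/top2.png

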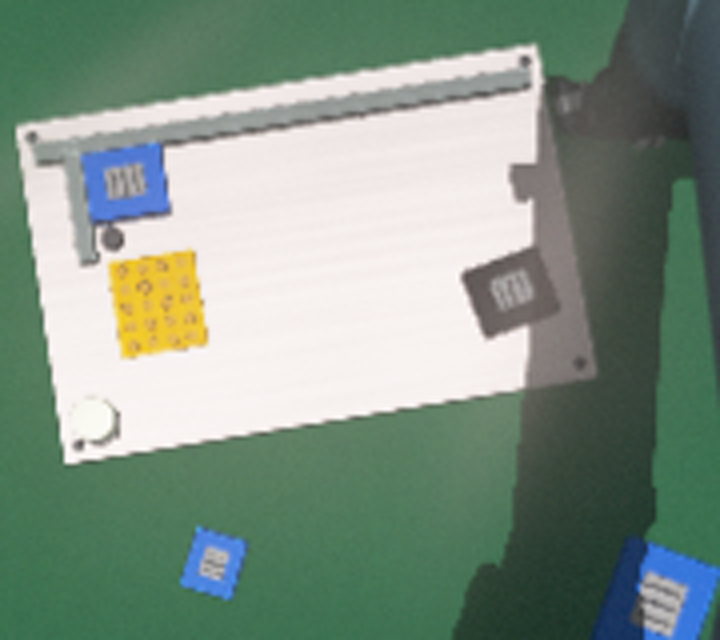

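The final view shows the blue module at (127,181) in the corner against the rail and the stop. The black module (510,290) and the jar (95,420) have not moved, and the hand is clear. Handing in.

```bash
python3 -c "
from workcell import r
print(r.close_job())"
```

```text
the job is handed in; nothing more can be done
None
```

The mid-sized blue module is fully home in the corner pocket, against both the rail and the end stop. I handed the job in at about 16.4 s.

- **How it was moved:** I pushed it square across the plate to the rail with the two fingertips (about 7 N at contact). I then slid it along the rail to the end stop with the fingers closed (about 7 N). A last light press (about 5 N) towards the rail confirmed it was seated. It stayed flat and never passed over the yellow contacts.
- **Position check:** The last close look put it at fixture (58.6, 107.5) mm, square to within about 0.1°, against the nominal (58, 105). The rail and stop measured at 80.4–80.9 and 132.7–133.2 mm instead of 80 and 130. The difference is therefore mostly an offset in my fixture estimate of about 0.5 mm in x and 2.7 mm in y. Against those measured faces the module fits to within 1 mm. After the last press, I checked only the finger position, which matched the first rail contact to 0.1 mm.
- **Surroundings:** In the final top view the black module and the jar looked unmoved, judged by eye. That view was cropped to the plate and the two other blue modules, so I did not re-check the screwdriver, spool, cleaner or tray; the hand only crossed that side of the bench well above them.
- **Hand:** It finished clear, at a height of 0.17 m beyond the plate's end.
- **Failed check:** One top view during the push was blocked by the arm, so I used the wrist camera instead.

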